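# Pack the customer's lock order

### The arm

A 7-joint arm with a two-finger parallel gripper is mounted at the origin on a cart in front of the work surface, level with it; the furniture and walls round the work are solid. World frame = base frame: x ahead of the robot, y to its left, z up, the work surface at z = 0. Lengths are in m, angles in degrees, forces in N, time in s.
With the tool pointing down it reaches from about 0.425 to 0.875 m from the base axis. Payload 4.7 kg.
Tool frame: the origin (TCP) lies on the mounting face of the last link; the fingertips stand 182 mm ahead of it and the grasp point (between the pads) lies 164 mm ahead of it; z points along the fingers, y is the line along which they close (so a half turn about z gives the same grasp; the last joint's range is limited). The gripper opens to 87 mm and grips with 3 to 60 N. Pads are 19 mm wide; open, the fingers measure 117 mm over their backs; the gripper's body (75 mm by 190 mm) begins 51 mm behind the grasp point.
Start: joints at [67.271, 18.392, -4.016, 83.108, 1.295, 78.541, -3.26], TCP at [0.26, -0.596, 0.405] pointing down, gripper open.
Joint ranges: [-163.93, 163.93], [-17.29, 119.83], [-79.2, 71.16], [3.27, 140.29], [-89.18, 269.18], [5.43, 117.66], [-154.24, 154.24]. Speed limits (degrees/s): [147.25, 147.25, 180, 180, 180, 180, 180].

### API

Orientations are given as [roll, pitch, yaw] about the fixed x, y, z axes, in that order (R = Rz(yaw) Ry(pitch) Rx(roll)).
In Python, from cell import env gives the robot as it stands.
- The arm moves only by the tool servo_tool, never from a script. Its argument "plan" is a list of rows, each an object with "xyz": the shift along the tool's x, y, z in cm, a list of three; "twist": the turn, a rotation vector about the tool's x, y, z in degrees, a list of three; "jaw": the closure, from 0 (fully open) to 1 (shut). In form: [{"xyz": [x, y, z], "twist": [wx, wy, wz], "jaw": jaw}, ...]. A call has 1 to 10 rows; each row is the pose to reach, as a shift and turn from the pose commanded when the call began, along the tool's axes at that moment; what a row does not reach only later rows make up. A row lasts 1/12 s, in which the tool goes at most 41.7 mm and 7.16 degrees, less where a joint would pass 70% of its speed; a pose out of reach is approached as far as the arm can. A call with a gripper value outside its range is refused whole. The fingers move at their own pace and stop on an object; "newtons" is the grip in N (left out, the last holds). Time passes only in rows, so rows that repeat a pose let the fingers close. It gives the time, the measured TCP pose, the force, the opening and the grip force at its end, in the units of the state.
- env.get_obs(): the state, without advancing time (a new reading comes with each control period).
- env.read_camera(name): name is "scene" or "top" or "wrist"; returns a dict with "img" (384x512x3 uint8, red, green, blue), "camera_matrix" (3x3 intrinsics, pixels), "R" (3x3) and "t" (3): a world point X has camera coordinates R X + t. Camera axes: x right, y down, z forward; pixel columns grow to the right and rows downward; lengths in m; the calibration is good to about 2 mm. A picture is of the moment at which its call begins. There is no depth.
- env.sign_off(): hands the job in; it is judged then, once.
The state is a dict: "time_s": time; "qpos": joint angles; "joint_velocities": joint speeds; "effort": joint torques, N m; "tool_pos": TCP position; "tool_rot": TCP orientation; "force": force on the tool from outside, world axes, zero at the start; "wrist_torque": the same for the moment, N m; "grip_width": finger opening in m; "grasp_force": force on a finger pad.
Only numpy, scipy, OpenCV 4.12 (cv2) and the standard library are available. Lean on these libraries where they do the work, as an engineer would, in place of code of your own. Each camera call takes 0.05 s, during which the arm holds its last target. There are 200 camera calls.

### The job

Pack the customer's order into the wooden tray: the plain double lock cylinder upright on its keel in the long narrow pocket, the half cylinder likewise in the short narrow pocket, the larger padlock standing in the crosswise pocket, and the car remote flat, face up as it lies now, in the wide shallow pocket. Each must sit right down on its pocket's floor; the thumb-turn cylinder and the small padlock are not part of the order, so leave them where they stand.

Things in the scene. Friction and masses are not known exactly. Their poses are not given: they have to be found in the camera images.
- double_cylinder_center (a point): Brass double lock cylinder, standing: round barrel (17 to 34 mm above the underside, 17 mm wide) on a 10 mm wide keel, 66 mm long, plain ends, small steel cam on top in the middle (to 38 mm), 160 g. Point: mid-length, 26 mm above the underside; y along its length, x across, z up. Grip across x, fingertips 8 mm or more above its underside to clear the pocket's edge.
- half_cylinder_center (a point): Brass half lock cylinder, standing: same profile as the double one (17 mm wide barrel on a 10 mm keel, 34 mm high) but only 42 mm long, cam near its +y end (to 39 mm), 100 g. Point: mid-length, 26 mm above the underside; y along its length, x across, z up. Grip across x, fingertips 8 mm or more above its underside to clear the pocket's edge.
- big_padlock_center (a point): Larger brass padlock, standing: body 40 mm wide (y), 18 mm thick (x), 34 mm high, steel shackle in its y-z plane to 72 mm, 210 g. Point: middle of the body, 26 mm above the underside; z up. The shackle passes up between the fingers. Grip across x, fingertips 8 mm or more above its underside to clear the pocket's edge.
- remote_center (a point): Black car-key remote lying flat, 69 mm long (y, with its small ring), 31 mm wide (x), 13 mm high, 30 g. Point: its centre, 6.5 mm above the underside; z up. Grip it across its width.
- thumbturn_cylinder_center (a point): Look-alike, not wanted: brass cylinder shaped as the double one (66 mm, 34 mm high) but with a round thumb-turn knob, 25 mm across, on its +y end, 87 mm long in all. Point: middle of the 66 mm part, 26 mm above the underside; z up.
- small_padlock_center (a point): Look-alike, not wanted: smaller brass padlock, standing, body 28 mm wide (y), 13 mm thick (x), 24 mm high, shackle to 46 mm. Point: centre of the body, 12 mm above the underside; z up.
- pocket_long_floor (a point): For the double cylinder: long narrow pocket, 88 x 34 mm. A 76 x 104 mm grey insert, one of four side by side in any order in a fixed wooden tray (118 x 318 mm, rim 20 mm above the bench). Point: centre of the pocket floor, 13 mm above the bench, 6 mm below the insert's top; y along the pocket's length, x across, z up.
- pocket_short_floor (a point): For the half cylinder: short narrow pocket, 62 x 34 mm, parallel to the long one. A 76 x 104 mm grey insert, one of four side by side in any order in a fixed wooden tray (118 x 318 mm, rim 20 mm above the bench). Point: centre of the pocket floor, 13 mm above the bench, 6 mm below the insert's top; y along the pocket's length, x across, z up.
- pocket_cross_floor (a point): For the larger padlock: pocket set crosswise, its length along the row, 60 x 40 mm. A 76 x 104 mm grey insert, one of four side by side in any order in a fixed wooden tray (118 x 318 mm, rim 20 mm above the bench). Point: centre of the pocket floor, 13 mm above the bench, 6 mm below the insert's top; y along the pocket's length, x across, z up.
- pocket_wide_floor (a point): For the remote: large shallow pocket, 92 x 64 mm. A 76 x 104 mm grey insert, one of four side by side in any order in a fixed wooden tray (118 x 318 mm, rim 20 mm above the bench). Point: centre of the pocket floor, 15 mm above the bench, 4 mm below the insert's top; y along the pocket's length, x across, z up.
Not all that is in view belongs to the job. Leave any blue look-alike of the part that bears double_cylinder_center alone. Leave any blue or purple look-alike of the part that bears half_cylinder_center alone.

How it is judged:
By the outcome, as a careful person would: the job done as asked, in the order asked, and still so for the second after the job is handed in, with the robot touching nothing.
It also fails if it takes over 96 s, if anything falls off the work surface, if the arm or the gripper's body presses on something with over 40 N, if the wrist force passes 120 N, or if a joint passes its speed limit or range.

## Working session

There is one attempt and no reset: what is moved stays moved. The work goes in short steps, Python scripts to look and compute and a tool call to move; the robot and the scene stay as the last step left them, time stands still between calls to the robot, and variables do not carry over. Pictures are saved under pics/ and viewed, at most 14 in all, crops included, and the job is handed in when it is done.

Besides the shell and the picture viewer there is one more tool, called after ">>>" as name(argument=value, ...) on one line, values as JSON. servo_tool: Moves the arm, as the interface text tells. Its arguments: {"type":"object","properties":{"plan":{"type":"array","items":{"type":"object","properties":{"xyz":{"type":"array","items":{"type":"number"}},"twist":{"type":"array","items":{"type":"number"}},"jaw":{"type":"number"}}}},"newtons":{"type":"number"}},"required":["plan"]}

```bash
mkdir -p pics; cat > h.py <<'E'
import numpy as np, cv2
from cell import env
def shot(n,f):
    c=env.read_camera(n); cv2.imwrite(f'pics/{f}.png',c['img'][:,:,::-1]); np.savez(f'pics/{f}.npz',**{k:np.array(v) for k,v in c.items()}); return c
def ray(c,uv,z):
    K,R,t=[np.array(c[k]) for k in('camera_matrix','R','t')]
    d=R.T@np.linalg.solve(K,[uv[0],uv[1],1.]); o=-R.T@t
    return o+d*(z-o[2])/d[2]
def proj(c,X):
    K,R,t=[np.array(c[k]) for k in('camera_matrix','R','t')]
    p=K@(R@np.array(X)+t); return p[:2]/p[2]
E
python3 - <<'E'
from h import *
print(env.get_obs())
for n in('top','scene'):
    c=shot(n,n+'0'); print(c['camera_matrix'],-c['R'].T@c['t'],c['R'])
for n in('top','scene'):
    i=cv2.imread(f'pics/{n}0.png'); cv2.imwrite(f'pics/{n}0b.png',cv2.resize(i,(800,600),interpolation=cv2.INTER_CUBIC))
E
```

```text
{'time_s': 0.0, 'qpos': array([67.2714699 , 18.4408814 , -4.01733166, 83.17317586,  1.29629495,
       78.54192765, -3.26065367]), 'joint_velocities': array([-0.01272603,  0.03555398,  0.02079753,  0.0265816 , -0.1253609 ,
       -0.05210483,  0.06323477]), 'effort': array([-2.17192942e-04, -4.91294825e+01, -4.04057242e-01, -3.12525415e+01,
       -6.37814845e-02,  4.38063231e-02,  1.86629118e-04]), 'tool_pos': array([ 0.25946934, -0.59575161,  0.40365591]), 'tool_rot': array([-1.79889338e+02,  6.41054702e-03,  2.35395609e+01]), 'force': array([0.57601238, 0.66806419, 0.41147093]), 'wrist_torque': array([ 0.04919628, -0.03787159,  0.01544123]), 'grasp_force': 0.0, 'grip_width': 0.08684384900092555}
[[429.44951951   0.         260.65609475]
 [  0.         429.44951951 199.01621464]
 [  0.           0.           1.        ]] [0.43256452 0.03049012 1.21302135] [[-0.01307193 -0.99970164  0.02063404]
 [-0.99838876  0.01190965 -0.05548018]
 [ 0.05521788 -0.02132602 -0.99824656]]
[[367.59627018   0.         252.82807173]
 [  0.         367.59627018 192.10561563]
 [  0.           0.           1.        ]] [-0.05836674  0.66581337  0.606002  ] [[-0.76592276 -0.64275416 -0.01514621]
 [-0.33749727  0.42199866 -0.84143492]
 [ 0.54722748 -0.63936235 -0.54014616]]
```

View pics/top0b.png

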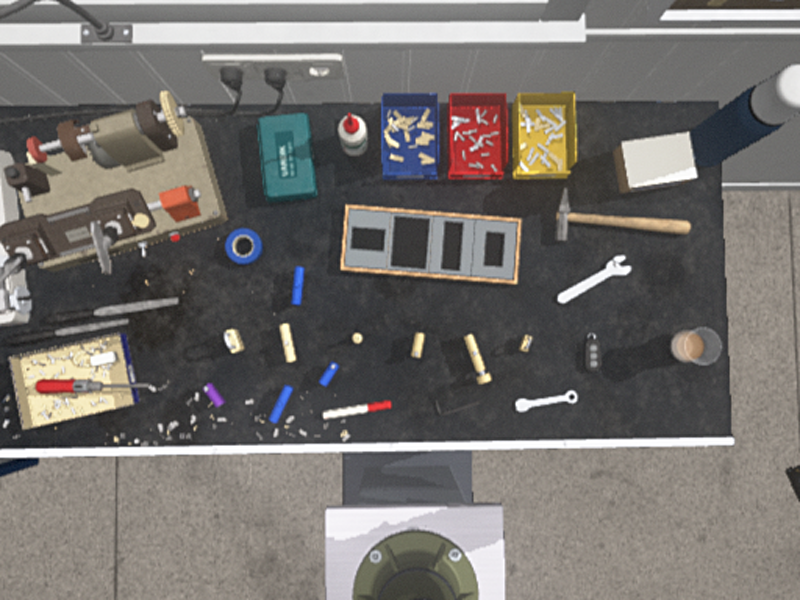

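View pics/scene0b.png

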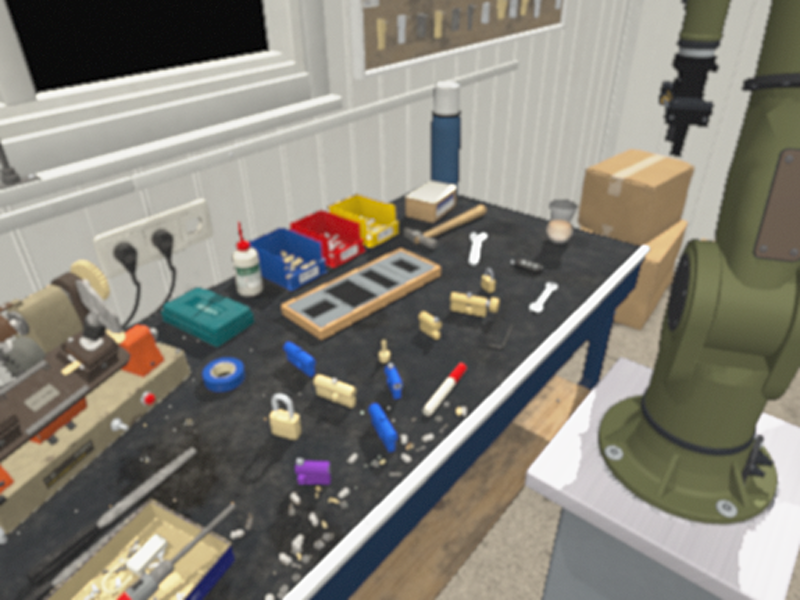

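Top view (800x600 picture):
- Big padlock at (233,341), with its shackle visible in the scene view.
- Plain brass double cylinder at (288,342).
- Half cylinder at (417,345).
- Thumb-turn cylinder at (478,358), not wanted.
- Small padlock at (526,343), not wanted.
- Remote at (592,352).
- Blue and purple decoys at (298,285), (281,404), (329,374) and (214,395).
- Tray pockets from the left: cross (368,238), wide (412,243), long (452,246), short (494,249).

```bash
cat > m.py <<'E'
from h import *
c=dict(np.load('pics/top0.npz')); im=c['img']; hsv=cv2.cvtColor(im,cv2.COLOR_RGB2HSV)
def blobs(mask,roi,z,amin=15):
    x0,y0,x1,y1=[int(v/1.5625) for v in roi]; m=np.zeros_like(mask); m[y0:y1,x0:x1]=mask[y0:y1,x0:x1]
    for k in cv2.findContours(m,cv2.RETR_EXTERNAL,cv2.CHAIN_APPROX_NONE)[0]:
        if cv2.contourArea(k)<amin: continue
        r=cv2.minAreaRect(k); P=np.array([ray(c,p,z)[:2] for p in cv2.boxPoints(r)])
        e=[P[1]-P[0],P[2]-P[1]]; e.sort(key=np.linalg.norm); 
        print('  px',np.round(np.array(r[0])*1.5625),'xy',np.round(P.mean(0),4),'size',np.round([np.linalg.norm(e[1]),np.linalg.norm(e[0])],3),'long axis deg',round(np.degrees(np.arctan2(e[1][1],e[1][0]))%180,1))
br=((hsv[...,2]>110)&(hsv[...,0]<35)&(hsv[...,1]>40)).astype(np.uint8)
print('brass');blobs(br,(205,315,545,395),.03)
dk=(hsv[...,2]<75).astype(np.uint8)
print('pockets');blobs(dk,(348,212,515,276),.013,80)
gr=(hsv[...,2]>60).astype(np.uint8)
print('remote');blobs(gr,(575,325,612,380),.01,3)
cr=im[195:265,125:385]; cv2.imwrite('pics/crop0.png',cv2.resize(cr[:,:,::-1],(780,210),interpolation=cv2.INTER_CUBIC))
E
python3 m.py
```

```text
brass
  px [484. 378.] xy [ 0.3781 -0.1279] size [0.025 0.015] long axis deg 110.8
  px [525. 342.] xy [ 0.4397 -0.2027] size [0.029 0.014] long axis deg 158.1
  px [474. 352.] xy [ 0.4242 -0.1117] size [0.068 0.018] long axis deg 19.0
  px [418. 344.] xy [ 0.4387 -0.0121] size [0.043 0.018] long axis deg 167.9
  px [356. 338.] xy [0.4523 0.0956] size [0.016 0.016] long axis deg 179.5
  px [235. 340.] xy [0.4515 0.3084] size [0.042 0.023] long axis deg 9.4
  px [287. 342.] xy [0.4458 0.2168] size [0.068 0.018] long axis deg 11.1
pockets
  px [494. 249.] xy [ 0.61   -0.1528] size [0.058 0.031] long axis deg 175.1
  px [367. 238.] xy [0.6308 0.0753] size [0.056 0.037] long axis deg 89.5
  px [452. 245.] xy [ 0.6168 -0.0768] size [0.085 0.03 ] long axis deg 174.7
  px [410. 242.] xy [ 0.6235 -0.001 ] size [0.088 0.06 ] long axis deg 175.0
remote
  px [584. 373.] xy [ 0.3829 -0.3119] size [0.034 0.017] long axis deg 89.2
  px [592. 352.] xy [ 0.422  -0.3272] size [0.096 0.062] long axis deg 178.3
```

View pics/crop0.png

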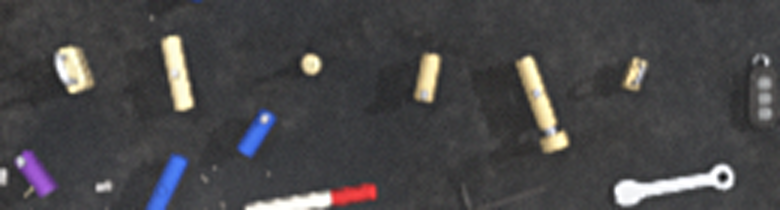

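Crop: the shackled padlock is at (72,70), the plain double cylinder at (177,73) with its mid cam, and the half cylinder at (428,77). The thumb-turn knob is at (553,140), the small padlock at (636,73) and the remote at (762,92). The plain brass piece without a knob is the double cylinder, so I'm starting there.

```bash
cat >> h.py <<'E'
from scipy.spatial.transform import Rotation as Ro
def go(*wps):
    o=env.get_obs(); p=o['tool_pos']; R=Ro.from_euler('xyz',o['tool_rot'],degrees=True)
    print('t',round(o['time_s'],2),'at',p.round(4),o['tool_rot'].round(2),'w',round(o['grip_width'],4),'F',o['force'].round(1),'g',round(o['grasp_force'],1))
    for x,y,z,yaw in wps:   # nominal frame: sequential
        Rt=Ro.from_euler('xyz',[180,0,yaw],degrees=True)
        print('xyz',(R.inv().apply(np.array([x,y,z])-p)*100).round(2),'twist',(R.inv()*Rt).as_rotvec(degrees=True).round(2))
        p=np.array([x,y,z]);R=Rt
E
python3 -c "
from h import *
go((.5,-.25,.39,15),(.446,.19,.36,11))"
```

```text
t 0.1 at [ 0.2595 -0.5958  0.4038] [-1.799e+02  1.000e-02  2.354e+01] w 0.0873 F [-0.4 -0.6 -0.6] g 0.0
xyz [ 35.86 -22.09   1.41] twist [-0.1   0.01  8.54]
xyz [  6.17 -43.9    3.  ] twist [ 0. -0.  4.]
```

>>> servo_tool(plan=[{"xyz":[35.9,-22.1,1.4],"twist":[0,0,8.5],"jaw":0},{"xyz":[35.9,-22.1,1.4],"twist":[0,0,8.5],"jaw":0},{"xyz":[35.9,-22.1,1.4],"twist":[0,0,8.5],"jaw":0},{"xyz":[35.9,-22.1,1.4],"twist":[0,0,8.5],"jaw":0},{"xyz":[35.9,-22.1,1.4],"twist":[0,0,8.5],"jaw":0},{"xyz":[35.9,-22.1,1.4],"twist":[0,0,8.5],"jaw":0},{"xyz":[35.9,-22.1,1.4],"twist":[0,0,8.5],"jaw":0},{"xyz":[35.9,-22.1,1.4],"twist":[0,0,8.5],"jaw":0},{"xyz":[35.9,-22.1,1.4],"twist":[0,0,8.5],"jaw":0},{"xyz":[35.9,-22.1,1.4],"twist":[0,0,8.5],"jaw":0}])

```text
time_s: 0.93
tool_pos: [0.4981, -0.2522, 0.3907]
tool_rot: [180.0, 0.0, 15.0]
force: [0.1, -1.2, 0.9]
grip_width: 0.0872
grasp_force: 0.0
```

>>> servo_tool(plan=[{"xyz":[6.2,-43.9,3],"twist":[0,0,4],"jaw":0},{"xyz":[6.2,-43.9,3],"twist":[0,0,4],"jaw":0},{"xyz":[6.2,-43.9,3],"twist":[0,0,4],"jaw":0},{"xyz":[6.2,-43.9,3],"twist":[0,0,4],"jaw":0},{"xyz":[6.2,-43.9,3],"twist":[0,0,4],"jaw":0},{"xyz":[6.2,-43.9,3],"twist":[0,0,4],"jaw":0},{"xyz":[6.2,-43.9,3],"twist":[0,0,4],"jaw":0},{"xyz":[6.2,-43.9,3],"twist":[0,0,4],"jaw":0},{"xyz":[6.2,-43.9,3],"twist":[0,0,4],"jaw":0},{"xyz":[6.2,-43.9,3],"twist":[0,0,4],"jaw":0}])

```text
time_s: 1.77
tool_pos: [0.4459, 0.1603, 0.3626]
tool_rot: [179.9, -0.0, 11.0]
force: [1.2, 0.1, 0.6]
grip_width: 0.0869
grasp_force: 0.0
```

```bash
python3 -c "
from h import *
c=shot('wrist','w1'); print(-c['R'].T@c['t'],c['R'].round(2),c['camera_matrix'][0,0])
go((.446,.217,.25,11))"
```

```text
[0.52336063 0.17625445 0.34284564] [[ 0.19 -0.98  0.  ]
 [-0.94 -0.18  0.29]
 [-0.28 -0.06 -0.96]] 275.66995629798043
t 1.82 at [0.4436 0.1691 0.3627] [-1.7969e+02 -5.0000e-02  1.1650e+01] w 0.0872 F [-1.6  6.7  0.3] g 0.0
xyz [ 1.19 -4.58 11.29] twist [-0.31 -0.05  0.65]
```

View pics/w1.png

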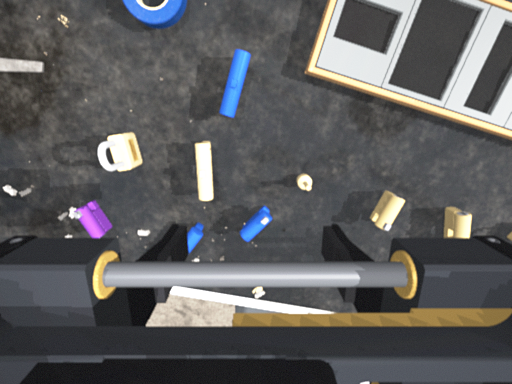

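The wrist view shows the double cylinder at (204,171), the padlock at (125,152) with its shackle at (105,155), and the decoys in blue and purple. I'll measure both brass pieces here.

```bash
cat > mw.py <<'E'
from h import *
import sys
def rect(f,roi,z,mode='brass'):
    c=dict(np.load(f'pics/{f}.npz')); hsv=cv2.cvtColor(c['img'],cv2.COLOR_RGB2HSV)
    m={'brass':(hsv[...,2]>110)&(hsv[...,0]<35)&(hsv[...,1]>40),'dark':hsv[...,2]<75,'bright':hsv[...,2]>110}[mode].astype(np.uint8)
    q=np.zeros_like(m); x0,y0,x1,y1=roi; q[y0:y1,x0:x1]=m[y0:y1,x0:x1]
    k=max(cv2.findContours(q,cv2.RETR_EXTERNAL,cv2.CHAIN_APPROX_NONE)[0],key=cv2.contourArea)
    W=np.array([ray(c,p,z)[:2]*1000 for p in k[:,0]]).astype(np.float32)
    r=cv2.minAreaRect(W); P=cv2.boxPoints(r); e=sorted([P[1]-P[0],P[2]-P[1]],key=np.linalg.norm)
    print(f,mode,'ctr mm',np.round(r[0],1),'size',np.round([np.linalg.norm(v) for v in e],1),'ang',round((np.degrees(np.arctan2(e[1][1],e[1][0]))+90)%180-90,1),'corners',P.round(0).tolist())
E
python3 -c "
from mw import *
rect('w1',(185,130,225,210),.028)
rect('w1',(95,120,150,180),.034)
rect('w1',(95,120,150,180),.0)
rect('top0',(174,200,195,240),.028)
go((.446,.217,.25,11))
"; python3 - <<'E'
import cv2
i=cv2.imread('pics/w1.png')[110:210,80:230]; cv2.imwrite('pics/w1c.png',cv2.resize(i,(750,500),interpolation=cv2.INTER_CUBIC))
E
```

```text
w1 brass ctr mm [445.3 220.6] size [19.3 72.4] ang 11.5 corners [[408.0, 223.0], [412.0, 204.0], [483.0, 218.0], [479.0, 237.0]]
w1 brass ctr mm [452.6 309. ] size [32.5 42.3] ang 21.4 corners [[427.0, 316.0], [439.0, 286.0], [478.0, 302.0], [466.0, 332.0]]
w1 brass ctr mm [444.8 323.6] size [36.1 46.9] ang 21.4 corners [[416.0, 332.0], [429.0, 298.0], [473.0, 315.0], [460.0, 349.0]]
top0 brass ctr mm [445.9 217.1] size [18.2 68.5] ang 11.1 corners [[410.0, 219.0], [414.0, 202.0], [481.0, 215.0], [478.0, 233.0]]
t 1.82 at [0.4436 0.1691 0.3627] [-1.7969e+02 -5.0000e-02  1.1650e+01] w 0.0872 F [-1.6  6.7  0.3] g 0.0
xyz [ 1.19 -4.58 11.29] twist [-0.31 -0.05  0.65]
```

View pics/w1c.png

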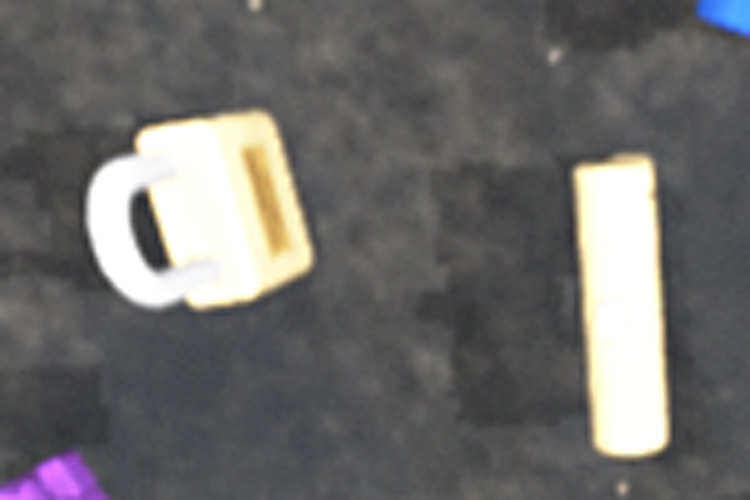

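Confirmed: the right-hand piece is the plain double cylinder with a cam and no knob. The padlock's top face has its corners at crop (137,130), (215,118), (258,300) and (195,308).

>>> servo_tool(plan=[{"xyz":[1.2,-4.8,5],"twist":[-0.3,0,0.5],"jaw":0},{"xyz":[1.2,-4.8,5],"twist":[-0.3,0,0.5],"jaw":0},{"xyz":[1.2,-4.8,9],"twist":[-0.3,0,0.5],"jaw":0},{"xyz":[1.2,-4.8,13],"twist":[-0.3,0,0.5],"jaw":0},{"xyz":[1.2,-4.8,15],"twist":[-0.3,0,0.5],"jaw":0},{"xyz":[1.2,-4.8,15],"twist":[-0.3,0,0.5],"jaw":0},{"xyz":[1.2,-4.8,15],"twist":[-0.3,0,0.5],"jaw":0}])

```text
time_s: 2.4
tool_pos: [0.449, 0.2076, 0.212]
tool_rot: [179.7, 0.2, 10.6]
force: [0.1, 0.3, 0.9]
grip_width: 0.0869
grasp_force: 0.0
```

```bash
python3 -c "
from h import *
go((.4455,.2185,.190,11.2))
c=dict(np.load('pics/w1.npz'))
for p in((107.4,136),(123,133.6),(131.6,170),(119,171.6)): print(ray(c,p,.034)[:2].round(4))
"
```

```text
t 2.4 at [0.449  0.2076 0.212 ] [1.7972e+02 1.7000e-01 1.0560e+01] w 0.0869 F [0.1 0.3 0.9] g 0.0
xyz [-0.14 -1.15  2.2 ] twist [ 0.28  0.17 -0.64]
[0.4659 0.3296]
[0.4718 0.3129]
[0.4327 0.301 ]
[0.4281 0.315 ]
```

>>> servo_tool(plan=[{"xyz":[-0.1,-1.1,0],"twist":[0.3,0.2,-0.6],"jaw":0},{"xyz":[-0.1,-1.1,1],"twist":[0.3,0.2,-0.6],"jaw":0},{"xyz":[-0.1,-1.1,1],"twist":[0.3,0.2,-0.6],"jaw":0},{"xyz":[-0.1,-1.1,1],"twist":[0.3,0.2,-0.6],"jaw":0}])

```text
time_s: 2.73
tool_pos: [0.4465, 0.2186, 0.2032]
tool_rot: [180.0, -0.2, 11.2]
force: [0.1, 0.1, 0.6]
grip_width: 0.0869
grasp_force: 0.0
```

```bash
python3 -c "
from h import *
go((.4455,.2185,.190,11.2))
print(env.get_obs()['joint_velocities'].round(1))
"
```

```text
t 2.73 at [0.4465 0.2186 0.2032] [179.97  -0.25  11.17] w 0.0869 F [0.1 0.1 0.6] g 0.0
xyz [-0.11 -0.01  1.32] twist [ 0.03 -0.25 -0.03]
[ 0.3 -0.1  0.2 -0.1 -0.1  0.1  0.1]
```

>>> servo_tool(plan=[{"xyz":[-0.1,0,1.3],"twist":[0,0,0],"jaw":0},{"xyz":[-0.1,0,1.3],"twist":[0,0,0],"jaw":0},{"xyz":[-0.1,0,1.3],"twist":[0,0,0],"jaw":1},{"xyz":[-0.1,0,1.3],"twist":[0,0,0],"jaw":1},{"xyz":[-0.1,0,1.3],"twist":[0,0,0],"jaw":1},{"xyz":[-0.1,0,1.3],"twist":[0,0,0],"jaw":1},{"xyz":[-0.1,0,1.3],"twist":[0,0,0],"jaw":1},{"xyz":[-0.1,0,1.3],"twist":[0,0,0],"jaw":1},{"xyz":[-0.1,0,1.3],"twist":[0,0,0],"jaw":1},{"xyz":[-0.1,0,1.3],"twist":[0,0,0],"jaw":1}], newtons=25)

```text
time_s: 3.57
tool_pos: [0.4455, 0.2182, 0.1898]
tool_rot: [180.0, -0.2, 11.1]
force: [0.0, 0.8, 0.4]
grip_width: 0.0415
grasp_force: 0.0
```

```bash
python3 -c "
from h import *
go((.4455,.2185,.32,11.2),(.600,.03,.32,-5.2),(.6168,-.0768,.26,-5.2))
"
```

```text
t 3.57 at [0.4455 0.2182 0.1898] [179.99  -0.2   11.14] w 0.0415 F [0.  0.8 0.4] g 0.0
xyz [  0.05  -0.02 -13.02] twist [ 0.01 -0.2  -0.06]
xyz [11.49 21.49  0.  ] twist [ 0.  -0.  16.4]
xyz [ 2.64 10.48  6.  ] twist [0. 0. 0.]
```

>>> servo_tool(plan=[{"xyz":[0,0,0],"twist":[0,0,0],"jaw":1},{"xyz":[0,0,0],"twist":[0,0,0],"jaw":1},{"xyz":[0,0,0],"twist":[0,0,0],"jaw":1},{"xyz":[0,0,0],"twist":[0,0,0],"jaw":1},{"xyz":[0,0,0],"twist":[0,0,0],"jaw":1},{"xyz":[0,0,0],"twist":[0,0,0],"jaw":1},{"xyz":[0,0,-2],"twist":[0,0,0],"jaw":1},{"xyz":[0,0,-6],"twist":[0,0,0],"jaw":1},{"xyz":[0,0,-9],"twist":[0,0,0],"jaw":1},{"xyz":[0,0,-9],"twist":[0,0,0],"jaw":1}])

```text
time_s: 4.4
tool_pos: [0.4471, 0.2198, 0.2852]
tool_rot: [-180.0, -0.8, 11.1]
force: [1.4, 1.1, -0.9]
grip_width: 0.0172
grasp_force: 24.5
```

```bash
python3 -c "
from h import *
go((.6168,-.0768,.28,-5.2))
"
```

```text
t 4.4 at [0.4471 0.2198 0.2852] [-179.96   -0.76   11.14] w 0.0172 F [ 1.4  1.1 -0.9] g 24.5
xyz [10.91 32.38  0.64] twist [-0.15 -0.75 16.34]
```

>>> servo_tool(plan=[{"xyz":[10.9,32.4,0],"twist":[0,-0.7,16.3],"jaw":1},{"xyz":[10.9,32.4,0],"twist":[0,-0.7,16.3],"jaw":1},{"xyz":[10.9,32.4,0],"twist":[0,-0.7,16.3],"jaw":1},{"xyz":[10.9,32.4,0],"twist":[0,-0.7,16.3],"jaw":1},{"xyz":[10.9,32.4,0],"twist":[0,-0.7,16.3],"jaw":1},{"xyz":[10.9,32.4,0],"twist":[0,-0.7,16.3],"jaw":1},{"xyz":[10.9,32.4,0],"twist":[0,-0.7,16.3],"jaw":1},{"xyz":[10.9,32.4,0],"twist":[0,-0.7,16.3],"jaw":1},{"xyz":[10.9,32.4,0],"twist":[0,-0.7,16.3],"jaw":1},{"xyz":[10.9,32.4,0],"twist":[0,-0.7,16.3],"jaw":1}])

```text
time_s: 5.23
tool_pos: [0.6153, -0.0842, 0.2783]
tool_rot: [179.9, 0.6, -5.6]
force: [-0.8, -1.0, -1.3]
grip_width: 0.0167
grasp_force: 24.5
```

>>> servo_tool(plan=[{"xyz":[0,0,0],"twist":[0,0,0],"jaw":1},{"xyz":[0,0,0],"twist":[0,0,0],"jaw":1}])

```text
time_s: 5.4
tool_pos: [0.6141, -0.077, 0.2792]
tool_rot: [-180.0, 0.6, -5.1]
force: [-0.4, 0.4, -1.9]
grip_width: 0.0175
grasp_force: 24.5
```

```bash
python3 -c "
from h import *
shot('wrist','w2')
go((.6168,-.0768,.204,-5.2))
"
```

```text
t 5.45 at [ 0.6142 -0.0766  0.2796] [180.     0.57  -5.01] w 0.0173 F [-0.5  0.4 -1.4] g 24.5
xyz [ 0.34 -0.    7.56] twist [0.   0.57 0.19]
```

View pics/w2.png

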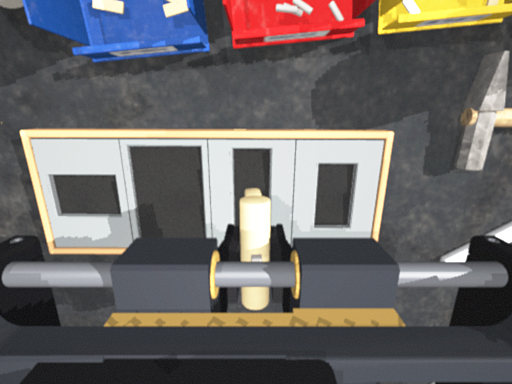

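The wrist view shows the cylinder held over the long pocket. Pockets are at: cross (86,195), wide (167,200), long (252,180, partly hidden) and short (335,195). Next I'll check the pocket positions from here.

```bash
python3 -c "
from mw import *
rect('w2',(45,165,125,225),.016,'dark')
rect('w2',(125,138,207,238),.016,'dark')
rect('w2',(228,140,275,186),.016,'dark')
rect('w2',(305,150,365,235),.016,'dark')
"
```

```text
w2 dark ctr mm [629.1  77.3] size [35.9 54.7] ang 84.9 corners [[609.0, 52.0], [644.0, 48.0], [649.0, 103.0], [614.0, 106.0]]
w2 dark ctr mm [623.    2.2] size [62. 87.] ang -5.1 corners [[577.0, -25.0], [664.0, -33.0], [669.0, 29.0], [582.0, 37.0]]
w2 dark ctr mm [641.5 -76.1] size [30.9 32.8] ang -5.0 corners [[624.0, -90.0], [657.0, -93.0], [659.0, -62.0], [627.0, -59.0]]
w2 dark ctr mm [ 608.6 -149.1] size [30.5 57.3] ang -5.2 corners [[579.0, -162.0], [636.0, -167.0], [639.0, -137.0], [581.0, -131.0]]
```

>>> servo_tool(plan=[{"xyz":[0.2,0,4],"twist":[0,0.6,0.2],"jaw":1},{"xyz":[0.2,0,6],"twist":[0,0.6,0.2],"jaw":1},{"xyz":[0.2,0,6.5],"twist":[0,0.6,0.2],"jaw":1},{"xyz":[0.2,0,6.5],"twist":[0,0.6,0.2],"jaw":1},{"xyz":[0.2,0,6.5],"twist":[0,0.6,0.2],"jaw":1}])

```text
time_s: 5.87
tool_pos: [0.6164, -0.0778, 0.2161]
tool_rot: [180.0, -0.2, -5.3]
force: [0.7, 0.2, -2.0]
grip_width: 0.0169
grasp_force: 24.5
```

```bash
python3 -c "
from h import *
go((.6165,-.0757,.203,-5.1))
"
```

```text
t 5.87 at [ 0.6164 -0.0778  0.2161] [ 1.7997e+02 -1.6000e-01 -5.2700e+00] w 0.0169 F [ 0.7  0.2 -2. ] g 24.5
xyz [-0.02 -0.21  1.31] twist [ 0.03 -0.16 -0.17]
```

>>> servo_tool(plan=[{"xyz":[0,-0.2,0.7],"twist":[0,-0.2,-0.2],"jaw":1},{"xyz":[0,-0.2,1.1],"twist":[0,-0.2,-0.2],"jaw":1},{"xyz":[0,-0.2,1.3],"twist":[0,-0.2,-0.2],"jaw":1},{"xyz":[0,-0.2,1.3],"twist":[0,-0.2,-0.2],"jaw":1},{"xyz":[0,-0.2,1.3],"twist":[0,-0.2,-0.2],"jaw":1}])

```text
time_s: 6.28
tool_pos: [0.6166, -0.0767, 0.2026]
tool_rot: [180.0, 0.0, -5.1]
force: [1.1, 0.3, 0.2]
grip_width: 0.0168
grasp_force: 24.6
```

```bash
python3 -c "
from h import *
go((.6165,-.0757,.203,-5.1))
"
```

```text
t 6.28 at [ 0.6166 -0.0767  0.2026] [ 1.7996e+02  5.0000e-02 -5.1500e+00] w 0.0168 F [1.1 0.3 0.2] g 24.6
xyz [-0.02 -0.09 -0.04] twist [ 0.04  0.05 -0.05]
```

>>> servo_tool(plan=[{"xyz":[0,0,0],"twist":[0,0,0],"jaw":0.5},{"xyz":[0,0,0],"twist":[0,0,0],"jaw":0.5},{"xyz":[0,0,0],"twist":[0,0,0],"jaw":0.5},{"xyz":[0,0,0],"twist":[0,0,0],"jaw":0.5},{"xyz":[0,0,-2],"twist":[0,0,0],"jaw":0.5},{"xyz":[0,0,-5],"twist":[0,0,0],"jaw":0.5},{"xyz":[0,0,-9],"twist":[0,0,0],"jaw":0.5},{"xyz":[0,0,-12],"twist":[0,0,0],"jaw":0.5},{"xyz":[0,0,-13],"twist":[0,0,0],"jaw":0.5}])

```text
time_s: 7.03
tool_pos: [0.618, -0.0766, 0.3379]
tool_rot: [179.9, -0.4, -5.2]
force: [0.8, 0.8, 0.5]
grip_width: 0.0433
grasp_force: 0.0
```

```bash
python3 -c "
from h import *
shot('wrist','w3')
go((.4387,-.0121,.26,-12.1))
"
```

```text
t 7.08 at [ 0.6181 -0.0766  0.3378] [179.9   -0.41  -5.17] w 0.0438 F [1.2 0.6 0.9] g 0.0
xyz [-18.5   -4.82   7.64] twist [ 0.08 -0.41  6.93]
```

View pics/w3.png

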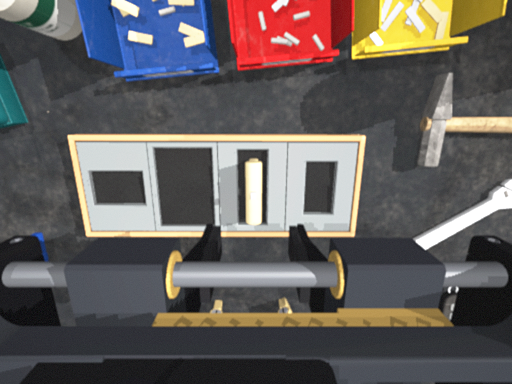

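The double cylinder stands upright at (254,192), inside the long pocket. Now the half cylinder.

>>> servo_tool(plan=[{"xyz":[-18.5,-4.8,3],"twist":[0,-0.4,6.9],"jaw":0.5},{"xyz":[-18.5,-4.8,3],"twist":[0,-0.4,6.9],"jaw":0.5},{"xyz":[-18.5,-4.8,3],"twist":[0,-0.4,6.9],"jaw":0.5},{"xyz":[-18.5,-4.8,3],"twist":[0,-0.4,6.9],"jaw":0.5},{"xyz":[-18.5,-4.8,3],"twist":[0,-0.4,6.9],"jaw":0.5},{"xyz":[-18.5,-4.8,3],"twist":[0,-0.4,6.9],"jaw":0.5},{"xyz":[-18.5,-4.8,3],"twist":[0,-0.4,6.9],"jaw":0.5},{"xyz":[-18.5,-4.8,3],"twist":[0,-0.4,6.9],"jaw":0.5}])

```text
time_s: 7.75
tool_pos: [0.437, -0.0128, 0.3022]
tool_rot: [179.9, 0.5, -12.1]
force: [0.2, -0.4, -0.4]
grip_width: 0.0435
grasp_force: 0.0
```

```bash
python3 -c "
from mw import *
c=shot('wrist','w4')
print(proj(c,[.4387,-.0121,.034]))
go((.4387,-.0121,.205,-12.1))
u,v=proj(c,[.4387,-.0121,.03]).astype(int)
rect('w4',(u-40,v-60,u+40,v+60),.03)
rect('top0',(255,200,280,240),.028)
cv2.imwrite('pics/w4c.png',cv2.resize(c['img'][:,:,::-1][max(v-75,0):v+75,u-100:u+100],(800,600)))
"
```

```text
[253.49063671 193.80700477]
t 7.8 at [ 0.4375 -0.0128  0.3024] [179.95   0.45 -12.09] w 0.0438 F [ 0.2 -0.8 -0.4] g 0.0
xyz [ 0.18 -0.11  9.74] twist [0.05 0.45 0.01]
w4 brass ctr mm [438.9  -3.7] size [ 9.4 44.9] ang -15.6 corners [[416.0, -2.0], [459.0, -14.0], [462.0, -5.0], [419.0, 7.0]]
top0 brass ctr mm [438.8 -12.1] size [17.9 43.2] ang -12.1 corners [[416.0, -16.0], [458.0, -25.0], [462.0, -8.0], [419.0, 1.0]]
```

View pics/w4c.png

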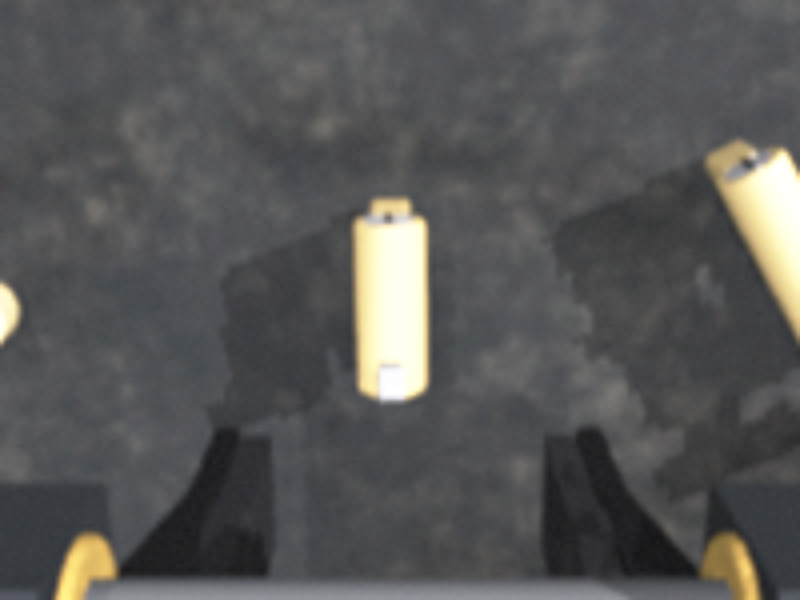

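This confirms the half cylinder: the short brass piece at crop (392,305), with its cam at the near end (391,382) and no knob. It is centred between the open fingers.

>>> servo_tool(plan=[{"xyz":[0.2,-0.2,4],"twist":[0,0.4,0],"jaw":0.5},{"xyz":[0.2,-0.2,8],"twist":[0,0.4,0],"jaw":0.5},{"xyz":[0.2,-0.2,10],"twist":[0,0.4,0],"jaw":0.5},{"xyz":[0.2,-0.2,11],"twist":[0,0.4,0],"jaw":0.5},{"xyz":[0.2,-0.2,11.2],"twist":[0,0.4,0],"jaw":0.5},{"xyz":[0.2,-0.2,11.2],"twist":[0,0.4,0],"jaw":0.5}])

```text
time_s: 8.3
tool_pos: [0.4389, -0.0109, 0.1904]
tool_rot: [180.0, 0.1, -12.1]
force: [0.7, -0.1, -0.0]
grip_width: 0.0432
grasp_force: 0.0
```

>>> servo_tool(plan=[{"xyz":[0,0,0],"twist":[0,0,0],"jaw":1},{"xyz":[0,0,0],"twist":[0,0,0],"jaw":1},{"xyz":[0,0,0],"twist":[0,0,0],"jaw":1},{"xyz":[0,0,0],"twist":[0,0,0],"jaw":1},{"xyz":[0,0,0],"twist":[0,0,0],"jaw":1},{"xyz":[0,0,0],"twist":[0,0,0],"jaw":1},{"xyz":[0,0,0],"twist":[0,0,0],"jaw":1}])

```text
time_s: 8.88
tool_pos: [0.4384, -0.0108, 0.1909]
tool_rot: [179.9, 0.0, -12.1]
force: [-1.3, -0.3, 4.3]
grip_width: 0.0162
grasp_force: 25.0
```

```bash
python3 -c "
from mw import *
go((.4387,-.0121,.285,-12.1),(.609,-.151,.285,-5.1))
"
```

```text
t 8.88 at [ 0.4384 -0.0108  0.1909] [ 1.799e+02  2.000e-02 -1.206e+01] w 0.0162 F [-1.3 -0.3  4.3] g 25.0
xyz [ 0.06  0.14 -9.41] twist [0.1  0.02 0.04]
xyz [19.56 10.01  0.  ] twist [ 0.  0. -7.]
```

>>> servo_tool(plan=[{"xyz":[0,0,-3],"twist":[0,0,0],"jaw":1},{"xyz":[0,0,-6],"twist":[0,0,0],"jaw":1},{"xyz":[2,1,-9],"twist":[0,0,0],"jaw":1},{"xyz":[19.6,10.1,-9.4],"twist":[0,0,-7],"jaw":1},{"xyz":[19.6,10.1,-9.4],"twist":[0,0,-7],"jaw":1},{"xyz":[19.6,10.1,-9.4],"twist":[0,0,-7],"jaw":1},{"xyz":[19.6,10.1,-9.4],"twist":[0,0,-7],"jaw":1},{"xyz":[19.6,10.1,-9.4],"twist":[0,0,-7],"jaw":1},{"xyz":[19.6,10.1,-9.4],"twist":[0,0,-7],"jaw":1},{"xyz":[19.6,10.1,-9.4],"twist":[0,0,-7],"jaw":1}])

```text
time_s: 9.72
tool_pos: [0.6091, -0.152, 0.2827]
tool_rot: [180.0, 0.2, -5.2]
force: [-1.3, 0.6, -1.4]
grip_width: 0.0164
grasp_force: 25.0
```

```bash
python3 -c "
from mw import *
go((.609,-.151,.204,-5.1))
"
```

```text
t 9.72 at [ 0.6091 -0.152   0.2827] [180.     0.22  -5.22] w 0.0164 F [-1.3  0.6 -1.4] g 25.0
xyz [ 0.01 -0.1   7.87] twist [ 0.    0.22 -0.12]
```

>>> servo_tool(plan=[{"xyz":[0,-0.1,3],"twist":[0,0.2,0],"jaw":1},{"xyz":[0,-0.1,5.5],"twist":[0,0.2,0],"jaw":1},{"xyz":[0,-0.1,6.8],"twist":[0,0.2,0],"jaw":1},{"xyz":[0,-0.1,7.3],"twist":[0,0.2,0],"jaw":1},{"xyz":[0,-0.1,7.6],"twist":[0,0.2,0],"jaw":1},{"xyz":[0,-0.1,7.8],"twist":[0,0.2,0],"jaw":1},{"xyz":[0,-0.1,7.8],"twist":[0,0.2,0],"jaw":1}])

```text
time_s: 10.3
tool_pos: [0.6091, -0.1493, 0.2072]
tool_rot: [179.9, -0.2, -5.0]
force: [0.4, -0.6, -1.1]
grip_width: 0.0163
grasp_force: 25.0
```

```bash
python3 -c "
from mw import *
go((.609,-.151,.204,-5.1))
"
```

```text
t 10.3 at [ 0.6091 -0.1493  0.2072] [179.91  -0.19  -5.05] w 0.0163 F [ 0.4 -0.6 -1.1] g 25.0
xyz [0.   0.17 0.32] twist [ 0.09 -0.19  0.05]
```

>>> servo_tool(plan=[{"xyz":[0,0.1,0.2],"twist":[0,-0.2,0],"jaw":1},{"xyz":[0,0.1,0.4],"twist":[0,-0.2,0],"jaw":1},{"xyz":[0,0.1,0.4],"twist":[0,-0.2,0],"jaw":1}])

```text
time_s: 10.55
tool_pos: [0.6093, -0.1508, 0.204]
tool_rot: [179.9, -0.0, -5.1]
force: [-0.9, 0.4, 4.8]
grip_width: 0.0167
grasp_force: 25.0
```

```bash
python3 -c "
from mw import *
go((.4496,.3146,.32,19))
"
```

```text
t 10.55 at [ 0.6093 -0.1508  0.204 ] [ 1.7988e+02 -2.0000e-02 -5.0800e+00] w 0.0167 F [-0.9  0.4  4.8] g 25.0
xyz [-20.03 -44.91 -11.7 ] twist [  0.13   0.   -24.08]
```

Contact (Fz about 5 N). Release, lift and head for the padlock.

>>> servo_tool(plan=[{"xyz":[0,0,0],"twist":[0,0,0],"jaw":0.5},{"xyz":[0,0,0],"twist":[0,0,0],"jaw":0.5},{"xyz":[0,0,0],"twist":[0,0,0],"jaw":0.5},{"xyz":[0,0,0],"twist":[0,0,0],"jaw":0.5},{"xyz":[0,0,-2],"twist":[0,0,0],"jaw":0.5},{"xyz":[0,0,-5],"twist":[0,0,0],"jaw":0.5},{"xyz":[0,0,-9],"twist":[0,0,0],"jaw":0.5},{"xyz":[0,0,-13],"twist":[0,0,0],"jaw":0.5},{"xyz":[0,0,-14],"twist":[0,0,0],"jaw":0.5},{"xyz":[0,0,-14],"twist":[0,0,0],"jaw":0.5}])

```text
time_s: 11.38
tool_pos: [0.6103, -0.1502, 0.347]
tool_rot: [179.8, -0.4, -5.1]
force: [0.6, -0.0, -0.1]
grip_width: 0.0432
grasp_force: 0.0
```

```bash
python3 -c "
from mw import *
c=shot('wrist','w5')
cv2.imwrite('pics/w5c.png',cv2.resize(c['img'][120:250,150:350,::-1],(800,520)))
go((.4796,.2646,.35,19))
"
```

```text
t 11.43 at [ 0.6094 -0.1503  0.344 ] [ 1.7987e+02 -1.1000e-01 -5.0600e+00] w 0.0431 F [ 0.7 -0.7 -1.3] g 0.0
xyz [-16.59 -40.18  -0.72] twist [  0.15  -0.08 -24.06]
```

View pics/w5c.png

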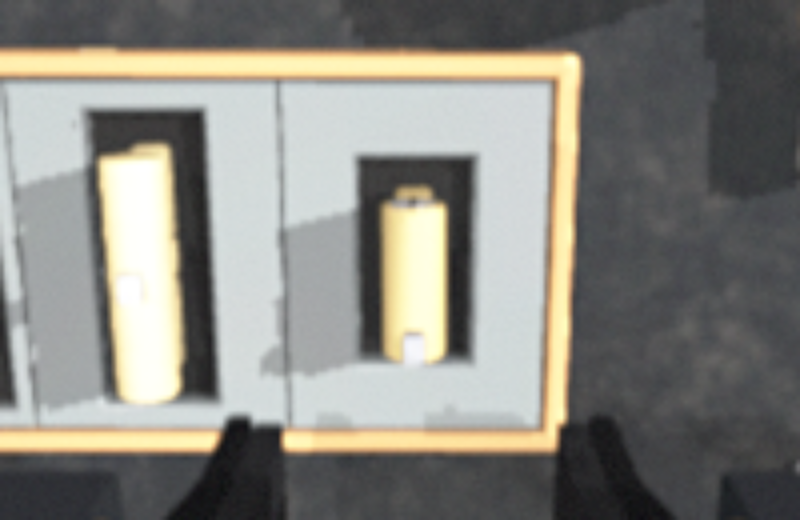

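Both cylinders are in their pockets: double at crop (140,275), half at (414,280) with its cam at (414,348). On to the padlock.

>>> servo_tool(plan=[{"xyz":[-16.6,-40.2,-0.7],"twist":[0,0,-24],"jaw":0.3},{"xyz":[-16.6,-40.2,-0.7],"twist":[0,0,-24],"jaw":0.3},{"xyz":[-16.6,-40.2,-0.7],"twist":[0,0,-24],"jaw":0.3},{"xyz":[-16.6,-40.2,-0.7],"twist":[0,0,-24],"jaw":0.3},{"xyz":[-16.6,-40.2,-0.7],"twist":[0,0,-24],"jaw":0.3},{"xyz":[-16.6,-40.2,-0.7],"twist":[0,0,-24],"jaw":0.3},{"xyz":[-16.6,-40.2,-0.7],"twist":[0,0,-24],"jaw":0.3},{"xyz":[-16.6,-40.2,-0.7],"twist":[0,0,-24],"jaw":0.3},{"xyz":[-16.6,-40.2,-0.7],"twist":[0,0,-24],"jaw":0.3},{"xyz":[-16.6,-40.2,-0.7],"twist":[0,0,-24],"jaw":0.3}])

```text
time_s: 12.27
tool_pos: [0.483, 0.2484, 0.3467]
tool_rot: [180.0, 0.3, 18.9]
force: [1.0, 0.1, 0.2]
grip_width: 0.061
grasp_force: 0.0
```

```bash
python3 -c "
from mw import *
go((.4496,.3146,.30,19))
"
```

```text
t 12.27 at [0.483  0.2484 0.3467] [179.95   0.29  18.92] w 0.061 F [1.  0.1 0.2] g 0.0
xyz [-0.99 -7.35  4.67] twist [ 0.05  0.29 -0.08]
```

>>> servo_tool(plan=[{"xyz":[-1.1,-6,3],"twist":[0,0.3,0],"jaw":0.3},{"xyz":[-1.1,-6,3.5],"twist":[0,0.3,0],"jaw":0.3},{"xyz":[-1.1,-6,3.5],"twist":[0,0.3,0],"jaw":0.3},{"xyz":[-1.1,-6,3.5],"twist":[0,0.3,0],"jaw":0.3},{"xyz":[-1.1,-6,3.5],"twist":[0,0.3,0],"jaw":0.3}])

```text
time_s: 12.68
tool_pos: [0.4549, 0.2993, 0.3124]
tool_rot: [179.9, -0.1, 18.9]
force: [1.6, -0.1, 0.0]
grip_width: 0.061
grasp_force: 0.0
```

```bash
python3 -c "
from mw import *
c=shot('wrist','w6')
u,v=proj(c,[.4496,.3146,.034]).astype(int); print(u,v)
cv2.imwrite('pics/w6c.png',cv2.resize(c['img'][:,:,::-1][v-75:v+75,u-100:u+100],(800,600)))
go((.4496,.3146,.27,19))
"
```

```text
238 194
t 12.73 at [0.4554 0.2989 0.313 ] [ 1.7993e+02 -1.2000e-01  1.8810e+01] w 0.0607 F [-0.5 -0.   0.3] g 0.0
xyz [-0.06 -1.68  4.3 ] twist [ 0.07 -0.12 -0.19]
```

View pics/w6c.png

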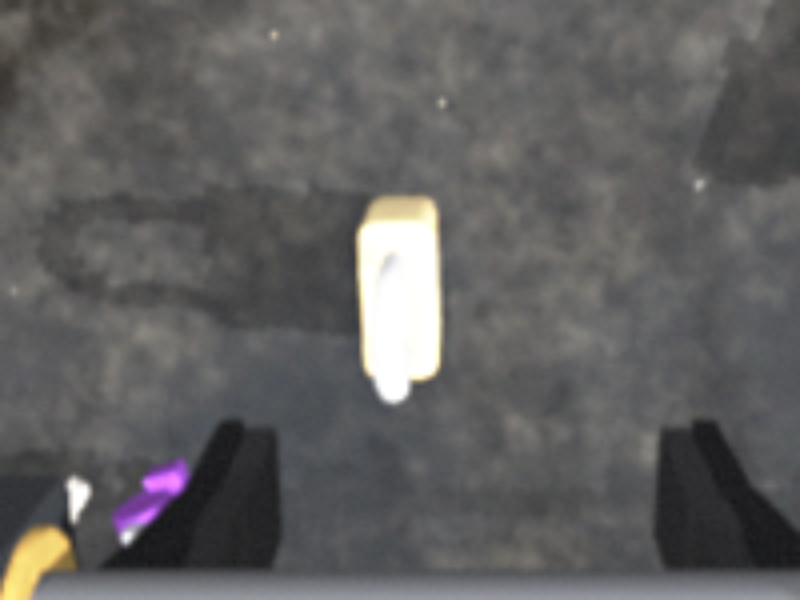

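The larger padlock is at crop (399,303), with its shackle along the pads' width and square to the closing line. The purple decoy at (150,500) stays clear of the fingers.

>>> servo_tool(plan=[{"xyz":[0,-1.7,1],"twist":[0,0,-0.2],"jaw":0.4},{"xyz":[0,-1.7,4],"twist":[0,0,-0.2],"jaw":0.4},{"xyz":[0,-1.7,8],"twist":[0,0,-0.2],"jaw":0.4},{"xyz":[0,-1.7,10.5],"twist":[0,0,-0.2],"jaw":0.4},{"xyz":[0,-1.7,12],"twist":[0,0,-0.2],"jaw":0.4},{"xyz":[0,-1.7,12.3],"twist":[0,0,-0.2],"jaw":0.4},{"xyz":[0,-1.7,12.3],"twist":[0,0,-0.2],"jaw":0.4}])

```text
time_s: 13.32
tool_pos: [0.4502, 0.3151, 0.1899]
tool_rot: [179.9, -0.1, 19.0]
force: [-0.2, -0.2, 0.8]
grip_width: 0.0526
grasp_force: 0.0
```

```bash
python3 -c "
from mw import *
go((.4496,.3146,.19,19))
"
```

```text
t 13.32 at [0.4502 0.3151 0.1899] [ 1.7995e+02 -8.0000e-02  1.8990e+01] w 0.0526 F [-0.2 -0.2  0.8] g 0.0
xyz [-0.07  0.03 -0.01] twist [ 0.05 -0.08 -0.01]
```

>>> servo_tool(plan=[{"xyz":[0,0,0],"twist":[0,0,0],"jaw":1},{"xyz":[0,0,0],"twist":[0,0,0],"jaw":1},{"xyz":[0,0,0],"twist":[0,0,0],"jaw":1},{"xyz":[0,0,0],"twist":[0,0,0],"jaw":1},{"xyz":[0,0,0],"twist":[0,0,0],"jaw":1},{"xyz":[0,0,0],"twist":[0,0,0],"jaw":1},{"xyz":[0,0,0],"twist":[0,0,0],"jaw":1},{"xyz":[0,0,0],"twist":[0,0,0],"jaw":1},{"xyz":[0,0,0],"twist":[0,0,0],"jaw":1}], newtons=30)

```text
time_s: 14.07
tool_pos: [0.4496, 0.3165, 0.191]
tool_rot: [179.9, -0.2, 19.1]
force: [-0.4, -2.0, 5.7]
grip_width: 0.0175
grasp_force: 30.0
```

```bash
python3 -c "
from mw import *
c=dict(np.load('pics/w2.npz'))
for p in((90,60),(208,50)): print(ray(c,p,0).round(3),ray(c,p,.03).round(3))
c=dict(np.load('pics/w3.npz'))
for p in((115,78),(218,72)): print(ray(c,p,0).round(3),ray(c,p,.03).round(3))
c=dict(np.load('pics/top0.npz'))
for p in((383,178),(437,179)): print(ray(c,np.array(p)/1.5625,0).round(3),ray(c,np.array(p)/1.5625,.06).round(3))
go((.4496,.3146,.30,19),(.63,.0765,.3,84.9))
"
```

```text
[0.743 0.053 0.   ] [0.737 0.037 0.03 ]
[ 0.742 -0.048  0.   ] [ 0.736 -0.052  0.03 ]
[0.745 0.062 0.   ] [0.741 0.049 0.03 ]
[ 0.741 -0.048  0.   ] [ 0.737 -0.052  0.03 ]
[0.744 0.046 0.   ] [0.728 0.045 0.06 ]
[ 0.741 -0.053  0.   ] [ 0.726 -0.049  0.06 ]
t 14.07 at [0.4496 0.3165 0.191 ] [179.95  -0.2   19.13] w 0.0175 F [-0.4 -2.   5.7] g 30.0
xyz [ -0.02   0.19 -10.9 ] twist [ 0.05 -0.2   0.13]
xyz [ 9.31 28.39  0.  ] twist [ -0.    0.  -65.9]
```

>>> servo_tool(plan=[{"xyz":[0,0.1,-3],"twist":[0,0,0],"jaw":1},{"xyz":[0,0.1,-7],"twist":[0,0,0],"jaw":1},{"xyz":[0.5,1.5,-10.5],"twist":[0,0,0],"jaw":1},{"xyz":[2,5.5,-10.9],"twist":[0,0,-7],"jaw":1},{"xyz":[3.3,9.5,-10.9],"twist":[0,0,-14],"jaw":1},{"xyz":[4.6,13.5,-10.9],"twist":[0,0,-21],"jaw":1},{"xyz":[6,17.5,-10.9],"twist":[0,0,-28],"jaw":1},{"xyz":[7,21,-10.9],"twist":[0,0,-35],"jaw":1},{"xyz":[8,25,-10.9],"twist":[0,0,-42],"jaw":1},{"xyz":[9.3,28.5,-10.9],"twist":[0,0,-49],"jaw":1}])

```text
time_s: 14.9
tool_pos: [0.631, 0.0747, 0.2992]
tool_rot: [179.9, -0.0, 68.4]
force: [0.1, 0.5, -1.4]
grip_width: 0.0176
grasp_force: 30.0
```

```bash
python3 -c "
from mw import *
go((.63,.0765,.28,84.9))
"
```

```text
t 14.9 at [0.631  0.0747 0.2992] [ 1.7989e+02 -1.0000e-02  6.8400e+01] w 0.0176 F [ 0.1  0.5 -1.4] g 30.0
xyz [ 0.13 -0.17  1.92] twist [  0.11   0.   -16.5 ]
```

>>> servo_tool(plan=[{"xyz":[0.1,-0.2,2],"twist":[0,0,-7],"jaw":1},{"xyz":[0.1,-0.2,4],"twist":[0,0,-14],"jaw":1},{"xyz":[0.1,-0.2,6],"twist":[0,0,-16.5],"jaw":1},{"xyz":[0.1,-0.2,7.5],"twist":[0,0,-16.5],"jaw":1},{"xyz":[0.1,-0.2,8],"twist":[0,0,-16.5],"jaw":1},{"xyz":[0.1,-0.2,8],"twist":[0,0,-16.5],"jaw":1},{"xyz":[0.1,-0.2,8],"twist":[0,0,-16.5],"jaw":1}])

```text
time_s: 15.48
tool_pos: [0.6293, 0.0799, 0.2205]
tool_rot: [179.8, -0.1, 84.6]
force: [-0.0, -0.1, -1.1]
grip_width: 0.0177
grasp_force: 30.0
```

```bash
python3 -c "
from mw import *
go((.63,.0765,.204,84.9))
"
```

```text
t 15.48 at [0.6293 0.0799 0.2205] [ 1.798e+02 -6.000e-02  8.461e+01] w 0.0177 F [-0.  -0.1 -1.1] g 30.0
xyz [-0.33  0.1   1.65] twist [ 0.2  -0.06 -0.29]
```

>>> servo_tool(plan=[{"xyz":[-0.3,0.1,0.8],"twist":[0.2,0,-0.3],"jaw":1},{"xyz":[-0.3,0.1,1.3],"twist":[0.2,0,-0.3],"jaw":1},{"xyz":[-0.3,0.1,1.6],"twist":[0.2,0,-0.3],"jaw":1},{"xyz":[-0.3,0.1,1.7],"twist":[0.2,0,-0.3],"jaw":1},{"xyz":[-0.3,0.1,1.7],"twist":[0.2,0,-0.3],"jaw":1}])

```text
time_s: 15.9
tool_pos: [0.6301, 0.076, 0.2041]
tool_rot: [-180.0, 0.0, 84.9]
force: [-2.2, -1.7, 3.9]
grip_width: 0.0179
grasp_force: 30.0
```

```bash
python3 -c "
from mw import *
go((.5,-.2,.36,20))
"
```

```text
t 15.9 at [0.6301 0.076  0.2041] [-1.80e+02  3.00e-02  8.49e+01] w 0.0179 F [-2.2 -1.7  3.9] g 30.0
xyz [-28.66 -10.51 -15.58] twist [1.00e-02 3.00e-02 6.49e+01]
```

Seated (Fz 3.9 N). Release and lift straight up.

>>> servo_tool(plan=[{"xyz":[0,0,0],"twist":[0,0,0],"jaw":0.5},{"xyz":[0,0,0],"twist":[0,0,0],"jaw":0.5},{"xyz":[0,0,0],"twist":[0,0,0],"jaw":0.5},{"xyz":[0,0,0],"twist":[0,0,0],"jaw":0.5},{"xyz":[0,0,-2],"twist":[0,0,0],"jaw":0.5},{"xyz":[0,0,-5],"twist":[0,0,0],"jaw":0.5},{"xyz":[0,0,-9],"twist":[0,0,0],"jaw":0.5},{"xyz":[0,0,-13],"twist":[0,0,0],"jaw":0.5},{"xyz":[0,0,-16],"twist":[0,0,0],"jaw":0.5},{"xyz":[0,0,-16],"twist":[0,0,0],"jaw":0.5}])

```text
time_s: 16.73
tool_pos: [0.6315, 0.0778, 0.3706]
tool_rot: [179.4, -0.2, 85.0]
force: [0.8, 0.3, 0.7]
grip_width: 0.0438
grasp_force: 0.0
```

```bash
python3 -c "
from mw import *
c=dict(np.load('pics/top0.npz'))
print(ray(c,np.array((592,352))/1.5625,.01))
go((.52,-.25,.36,0))
"
```

```text
[ 0.42116308 -0.32681615  0.01      ]
t 16.73 at [0.6315 0.0778 0.3706] [179.38  -0.19  84.95] w 0.0438 F [0.8 0.3 0.7] g 0.0
xyz [-33.64  -8.23   0.86] twist [ 0.36 -0.62 84.95]
```

>>> servo_tool(plan=[{"xyz":[-4,-1,0.9],"twist":[0,0,7],"jaw":0.3},{"xyz":[-8,-2,0.9],"twist":[0,0,14],"jaw":0.3},{"xyz":[-12,-3,0.9],"twist":[0,0,21],"jaw":0.3},{"xyz":[-16,-4,0.9],"twist":[0,0,28],"jaw":0.3},{"xyz":[-20,-5,0.9],"twist":[0,0,35],"jaw":0.3},{"xyz":[-24,-6,0.9],"twist":[0,0,42],"jaw":0.3},{"xyz":[-28,-7,0.9],"twist":[0,0,49],"jaw":0.3},{"xyz":[-32,-8,0.9],"twist":[0,0,56],"jaw":0.3},{"xyz":[-33.6,-8.2,0.9],"twist":[0,0,63],"jaw":0.3},{"xyz":[-33.6,-8.2,0.9],"twist":[0,0,70],"jaw":0.3}])

```text
time_s: 17.57
tool_pos: [0.5161, -0.2578, 0.3531]
tool_rot: [179.9, 0.1, 14.0]
force: [-0.8, 0.2, -0.2]
grip_width: 0.0606
grasp_force: 0.0
```

```bash
python3 -c "
from mw import *
go((.435,-.32,.32,-1.7))
"
```

```text
t 17.57 at [ 0.5161 -0.2578  0.3531] [1.7994e+02 1.2000e-01 1.4030e+01] w 0.0606 F [-0.8  0.2 -0.2] g 0.0
xyz [-9.37  4.07  3.33] twist [ 0.08  0.11 15.73]
```

>>> servo_tool(plan=[{"xyz":[-4,2,1.5],"twist":[0,0,6],"jaw":0.3},{"xyz":[-8,4,3],"twist":[0,0,12],"jaw":0.3},{"xyz":[-9.4,4.1,3.3],"twist":[0,0,15.7],"jaw":0.3},{"xyz":[-9.4,4.1,3.3],"twist":[0,0,15.7],"jaw":0.3},{"xyz":[-9.4,4.1,3.3],"twist":[0,0,15.7],"jaw":0.3},{"xyz":[-9.4,4.1,3.3],"twist":[0,0,15.7],"jaw":0.3}])

```text
time_s: 18.07
tool_pos: [0.439, -0.3143, 0.321]
tool_rot: [-179.9, -0.0, -0.7]
force: [-0.7, 0.9, 0.0]
grip_width: 0.0611
grasp_force: 0.0
```

```bash
python3 -c "
from mw import *
c=shot('wrist','w7')
u,v=proj(c,[.4212,-.3268,.01]).astype(int); print(u,v)
cv2.imwrite('pics/w7c.png',cv2.resize(c['img'][:,:,::-1][v-75:v+75,u-100:u+100],(800,600)))
go((.4212,-.3268,.25,-1.7))
"
```

```text
266 201
t 18.12 at [ 0.4396 -0.3139  0.3213] [-1.7995e+02 -6.0000e-02 -6.1000e-01] w 0.0613 F [ 0.3 -0.8  0.4] g 0.0
xyz [-1.83  1.31  7.12] twist [-0.05 -0.06  1.09]
```

View pics/w7c.png

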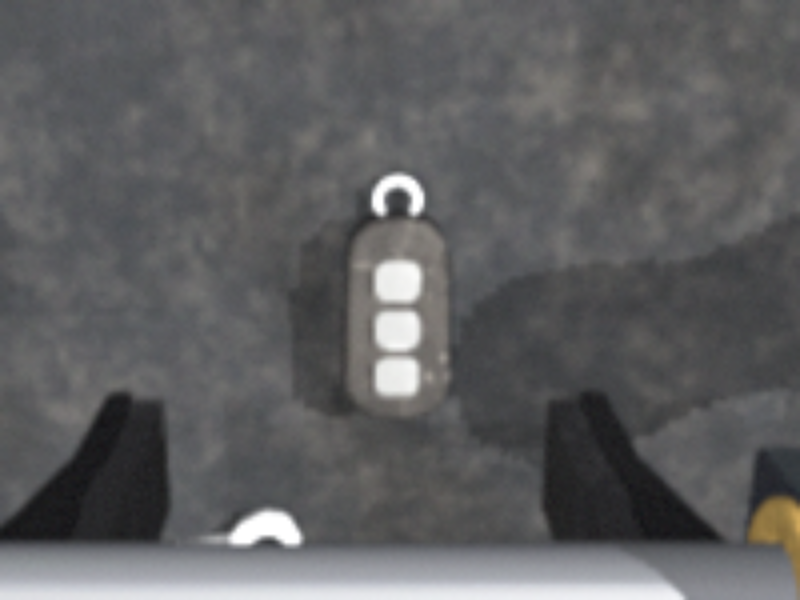

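The remote is at crop (397,294) with its ring on the far side, parallel to the tool. The wrench ring at (268,530) is clear.

>>> servo_tool(plan=[{"xyz":[-1.7,1.2,2],"twist":[0,0,0],"jaw":0.3},{"xyz":[-1.7,1.2,6],"twist":[0,0,0],"jaw":0.3},{"xyz":[-1.7,1.2,10],"twist":[0,0,0],"jaw":0.3},{"xyz":[-1.7,1.2,12],"twist":[0,0,0],"jaw":0.3},{"xyz":[-1.7,1.2,13],"twist":[0,0,0],"jaw":0.3},{"xyz":[-1.7,1.2,13],"twist":[0,0,0],"jaw":0.3},{"xyz":[-1.7,1.2,13],"twist":[0,0,0],"jaw":0.3}])

```text
time_s: 18.7
tool_pos: [0.4225, -0.3262, 0.1916]
tool_rot: [-180.0, -0.1, -0.7]
force: [0.3, -0.8, 1.0]
grip_width: 0.061
grasp_force: 0.0
```

```bash
python3 -c "
from mw import *
go((.4225,-.3258,.1875,-0.6))
"
```

```text
t 18.7 at [ 0.4225 -0.3262  0.1916] [-1.7995e+02 -6.0000e-02 -6.5000e-01] w 0.061 F [ 0.3 -0.8  1. ] g 0.0
xyz [-0.   -0.04  0.41] twist [-0.05 -0.06 -0.05]
```

>>> servo_tool(plan=[{"xyz":[0,0,0.4],"twist":[0,0,0],"jaw":1},{"xyz":[0,0,0.4],"twist":[0,0,0],"jaw":1},{"xyz":[0,0,0.4],"twist":[0,0,0],"jaw":1},{"xyz":[0,0,0.4],"twist":[0,0,0],"jaw":1},{"xyz":[0,0,0.4],"twist":[0,0,0],"jaw":1},{"xyz":[0,0,0.4],"twist":[0,0,0],"jaw":1},{"xyz":[0,0,0.4],"twist":[0,0,0],"jaw":1},{"xyz":[0,0,0.4],"twist":[0,0,0],"jaw":1},{"xyz":[0,0,0.4],"twist":[0,0,0],"jaw":1}], newtons=12)

```text
time_s: 19.45
tool_pos: [0.4213, -0.3268, 0.1873]
tool_rot: [-180.0, 0.0, -0.8]
force: [-0.9, 0.2, 4.0]
grip_width: 0.0311
grasp_force: 12.0
```

```bash
python3 -c "
from mw import *
go((.4225,-.3258,.30,-0.6),(.623,.0013,.3,-5.1))
"
```

```text
t 19.45 at [ 0.4213 -0.3268  0.1873] [-179.98    0.     -0.77] w 0.0311 F [-0.9  0.2  4. ] g 12.0
xyz [  0.12  -0.11 -11.27] twist [-0.02  0.   -0.17]
xyz [ 19.71 -32.92  -0.  ] twist [ 0.  -0.   4.5]
```

>>> servo_tool(plan=[{"xyz":[0,0,-2],"twist":[0,0,0],"jaw":1},{"xyz":[0,0,-5],"twist":[0,0,0],"jaw":1},{"xyz":[0,0,-9],"twist":[0,0,0],"jaw":1},{"xyz":[2,-3,-11.3],"twist":[0,0,0],"jaw":1},{"xyz":[4,-6.5,-11.3],"twist":[0,0,1],"jaw":1},{"xyz":[6,-10,-11.3],"twist":[0,0,2],"jaw":1},{"xyz":[8,-13.5,-11.3],"twist":[0,0,3],"jaw":1},{"xyz":[10,-17,-11.3],"twist":[0,0,4.4],"jaw":1},{"xyz":[12,-20,-11.3],"twist":[0,0,4.4],"jaw":1},{"xyz":[14,-23.5,-11.3],"twist":[0,0,4.4],"jaw":1}])

```text
time_s: 20.28
tool_pos: [0.5648, -0.0928, 0.2996]
tool_rot: [180.0, 0.0, -5.2]
force: [0.7, -0.8, 0.1]
grip_width: 0.0308
grasp_force: 12.0
```

```bash
python3 -c "
from mw import *
go((.623,.0013,.28,-5.1))
"
```

```text
t 20.28 at [ 0.5648 -0.0928  0.2996] [ 1.80e+02  4.00e-02 -5.23e+00] w 0.0308 F [ 0.7 -0.8  0.1] g 12.0
xyz [ 4.94 -9.91  1.96] twist [ 0.    0.04 -0.13]
```

>>> servo_tool(plan=[{"xyz":[1.8,-3.6,0],"twist":[0,0,0],"jaw":1},{"xyz":[3.6,-7.2,0],"twist":[0,0,0],"jaw":1},{"xyz":[4.9,-9.6,1],"twist":[0,0,0],"jaw":1},{"xyz":[4.9,-9.6,3],"twist":[0,0,0],"jaw":1},{"xyz":[4.9,-9.6,5],"twist":[0,0,0],"jaw":1},{"xyz":[4.9,-9.6,5],"twist":[0,0,0],"jaw":1},{"xyz":[4.9,-9.6,5],"twist":[0,0,0],"jaw":1}])

```text
time_s: 20.87
tool_pos: [0.6211, -0.0026, 0.2486]
tool_rot: [-180.0, 0.2, -5.2]
force: [0.5, 0.3, 0.7]
grip_width: 0.0311
grasp_force: 12.0
```

```bash
python3 -c "
from mw import *
shot('wrist','w8')
go((.623,.0013,.2035,-5.1))
"
```

```text
t 20.92 at [ 0.6217 -0.0028  0.2501] [-1.7994e+02  6.0000e-02 -5.2000e+00] w 0.0312 F [0.2 0.3 0.6] g 12.0
xyz [ 0.1  -0.41  4.66] twist [-0.06  0.06 -0.1 ]
```

View pics/w8.png

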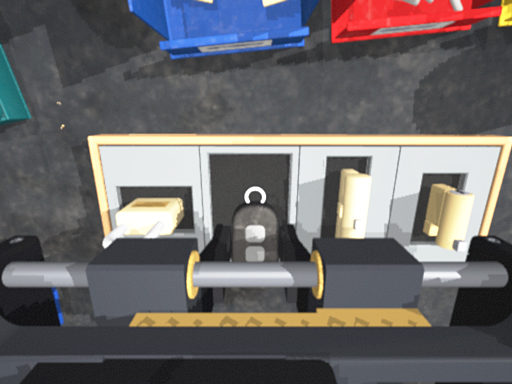

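The remote hangs over the wide pocket, with its ring at (255,195). The padlock stands in the cross pocket at (150,215), and the cylinders are in place at (350,205) and (447,215). I'll descend gently because the padlock's shackle passes close under the gripper body.

>>> servo_tool(plan=[{"xyz":[0.1,-0.3,1.5],"twist":[0,0,0],"jaw":1},{"xyz":[0.1,-0.3,2.7],"twist":[0,0,0],"jaw":1},{"xyz":[0.1,-0.3,3.6],"twist":[0,0,0],"jaw":1},{"xyz":[0.1,-0.3,4],"twist":[0,0,0],"jaw":1},{"xyz":[0.1,-0.3,4],"twist":[0,0,0],"jaw":1},{"xyz":[0.1,-0.3,4],"twist":[0,0,0],"jaw":1}])

```text
time_s: 21.42
tool_pos: [0.6229, 0.0005, 0.2098]
tool_rot: [-179.9, 0.1, -5.2]
force: [0.9, -0.5, -0.5]
grip_width: 0.0311
grasp_force: 12.0
```

```bash
python3 -c "
from mw import *
go((.623,.0013,.2030,-5.1))
"
```

```text
t 21.42 at [6.229e-01 5.000e-04 2.098e-01] [-1.7995e+02  5.0000e-02 -5.1700e+00] w 0.0311 F [ 0.9 -0.5 -0.5] g 12.0
xyz [ 0.   -0.08  0.68] twist [-0.05  0.05 -0.07]
```

>>> servo_tool(plan=[{"xyz":[0,0,0.3],"twist":[0,0,0],"jaw":1},{"xyz":[0,0,0.6],"twist":[0,0,0],"jaw":1},{"xyz":[0,0,0.7],"twist":[0,0,0],"jaw":1},{"xyz":[0,0,0.7],"twist":[0,0,0],"jaw":1}])

```text
time_s: 21.75
tool_pos: [0.6229, 0.0005, 0.2028]
tool_rot: [-180.0, 0.0, -5.2]
force: [0.2, 0.2, -0.2]
grip_width: 0.0308
grasp_force: 12.0
```

>>> servo_tool(plan=[{"xyz":[0,0,0],"twist":[0,0,0],"jaw":0.48},{"xyz":[0,0,0],"twist":[0,0,0],"jaw":0.48},{"xyz":[0,0,0],"twist":[0,0,0],"jaw":0.48},{"xyz":[0,0,0],"twist":[0,0,0],"jaw":0.48},{"xyz":[0,0,-2],"twist":[0,0,0],"jaw":0.48},{"xyz":[0,0,-5],"twist":[0,0,0],"jaw":0.48},{"xyz":[0,0,-9],"twist":[0,0,0],"jaw":0.48},{"xyz":[0,0,-13],"twist":[0,0,0],"jaw":0.48},{"xyz":[0,0,-16],"twist":[0,0,0],"jaw":0.48},{"xyz":[0,0,-16],"twist":[0,0,0],"jaw":0.48}])

```text
time_s: 22.58
tool_pos: [0.6249, 0.0014, 0.371]
tool_rot: [-179.9, -0.7, -5.2]
force: [1.2, -0.1, 0.2]
grip_width: 0.0453
grasp_force: 0.0
```

>>> servo_tool(plan=[{"xyz":[-4,0,-1],"twist":[0,0,0],"jaw":0.48},{"xyz":[-8,0,-2],"twist":[0,0,0],"jaw":0.48},{"xyz":[-10,0,-3],"twist":[0,0,0],"jaw":0.48},{"xyz":[-10,0,-3],"twist":[0,0,0],"jaw":0.48},{"xyz":[-10,0,-3],"twist":[0,0,0],"jaw":0.48}])

```text
time_s: 23.0
tool_pos: [0.5229, 0.0095, 0.3939]
tool_rot: [179.9, -0.1, -5.2]
force: [0.5, 0.3, 0.3]
grip_width: 0.045
grasp_force: 0.0
```

```bash
python3 -c "
from mw import *
c=shot('wrist','w9'); go()
u,v=proj(c,[.62,-.04,.02]).astype(int); print(u,v)
v=max(v,75)
i=c['img'][:,:,::-1][v-75:v+75,max(u-100,0):u+100]
cv2.imwrite('pics/w9c.png',cv2.resize(i,(800,600)))
"
```

```text
t 23.05 at [0.5235 0.0092 0.3934] [ 1.7998e+02 -8.0000e-02 -5.1900e+00] w 0.0446 F [-0.3  0.3 -0.6] g 0.0
288 91
```

View pics/w9c.png

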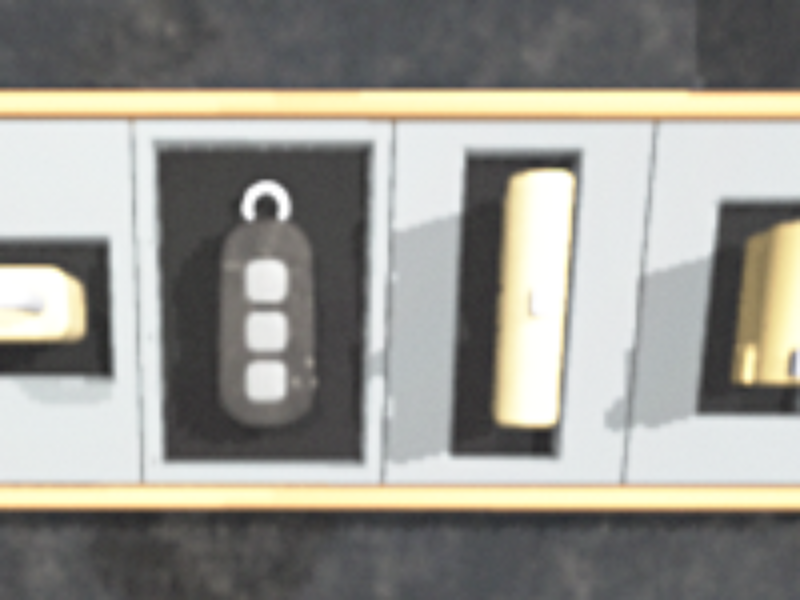

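Everything is in its pocket: remote face up at crop (265,320), double cylinder at (535,300), half at (770,310), padlock at (40,300). One check for tilt before handing in.

```bash
python3 -c "
from mw import *
c=shot('top','top9')
rect('w9',(300,40,340,130),.041); rect('w5',(170,145,200,228),.041); rect('w5',(240,160,265,215),.041)
print('expected long .6166 -.0765, short .6093 -.151')
cv2.imwrite('pics/top9c.png',cv2.resize(c['img'][115:265,130:400,::-1],(800,444)))
"
```

```text
w9 brass ctr mm [616.4 -74.2] size [19.7 68.2] ang -5.0 corners [[582.0, -81.0], [649.0, -87.0], [651.0, -67.0], [583.0, -61.0]]
w5 brass ctr mm [616.9 -76.2] size [20.4 72.6] ang -4.9 corners [[580.0, -83.0], [652.0, -89.0], [654.0, -69.0], [582.0, -63.0]]
w5 brass ctr mm [ 610.5 -148.8] size [17.4 49.2] ang -4.7 corners [[585.0, -155.0], [634.0, -159.0], [636.0, -142.0], [587.0, -138.0]]
expected long .6166 -.0765, short .6093 -.151
```

View pics/top9c.png

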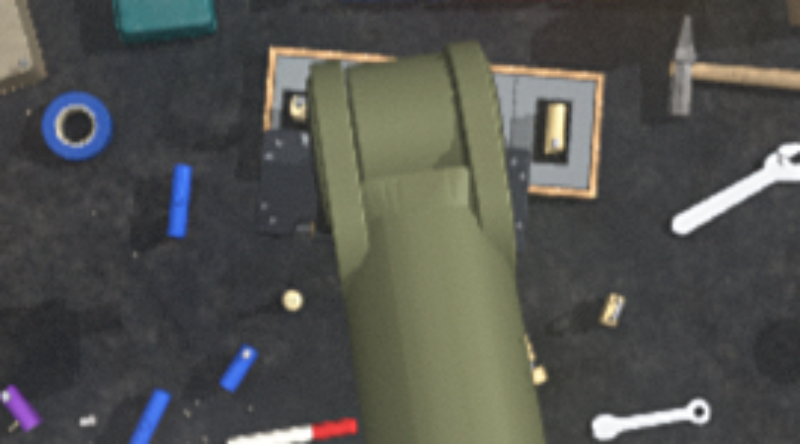

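The tops sit over their pocket centres, so both cylinders are upright. The half cylinder shows at (555,130) and the padlock at (297,105); the look-alikes have not moved. Handing in.

```bash
python3 -c "
from h import *
print(env.sign_off())"
```

```text
the job is handed in; nothing more can be done
None
```

The order is packed and handed in at about 23 s of the 96 s limit: double cylinder, half cylinder, larger padlock and remote each sit in their own pocket, and I left the look-alikes alone; the hand-in returned no verdict.

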